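Turn the slab carrier over onto the lap and throw the drive lever into the marked notch

TASK

Turn the hinged carrier with the stone slab right over by its bar, setting the stone down gently on the lap disc without letting it drop. Then lift the drive lever out of its idle gap, swing it round and let it down fully home in the notch that has the square plate beside it. Leave the loose things on the bench alone.

Things in the scene. Friction and masses are not known exactly. Their poses are not given: they have to be found in the camera images.
- lap: Grey flat-lap machine fixed to the bench, base 220 x 330 x 55 mm. Origin: on the bench under the middle of the hinge line; x along the hinge line, y from the steel lap disc (150 mm across, centre at y = -90 mm, top 72 mm up) to the wooden park rest (y = 45 mm, top 109 mm up), z up. Hinge posts at x = +-58 mm, 125 mm high
- carrier (a joint): Angle of the hinged carrier (rad): 0 = on the park rest, stone up; 1.57 upright; 3.14 = turned right over, stone down on the lap disc. Falls freely to the side it leans. About 0.5 kg: aluminium plate 104 x 50 x 8 mm, 20 to 70 mm from the hinge, with wood block and stone slab 85 x 50 x 14 mm (face 40 mm off the hinge plane), two straps and a round bar
- carrier_bar (a point): Middle of the carrier's round steel bar, 12 mm thick, parallel to the hinge line and 150 mm from it; 84 mm of bar are free between the straps. Bar centre is 113 mm above the bench at both ends of the swing (base below it 55 mm high), 263 mm when upright. Clear gap of 74 mm between bar and plate
- carrier_hinge (a point): Middle of the carrier's hinge line, 113 mm above the bench; axes as lap
- gearbox: Green drive box fixed to the bench, 220 x 270 x 60 mm. Origin: centre of its underside; x towards the lever pivot, z up. On top, steel lands 16 mm high, 26 mm wide, in an arc 90 mm from the pivot, joined by an inner wall, form a gate: a wide idle gap (lever angle -0.95 to -0.55), then three notches 20 mm wide at lever angles -0.11, 0.31 and 0.73 rad
- lever_pivot (a point): Point where the lever's vertical swing axis and its level lift hinge cross, fixed on the drive box at (70, 0, 95) mm in the frame of gearbox
- lever (a joint): Swing of the drive lever about the vertical pivot (rad), -0.95 to 0.95. At angle a the lever points from the pivot along (-cos a, -sin a) in the gearbox frame. It stays where it is left
- lever_arm (a joint): Lift of the lever about its level hinge at the pivot (rad): 0 = fully down (key home in a notch or the idle gap), at most 0.5. Falls by its own weight (about 2.5 N at the ball). Its key (14 mm wide, below the lever 90 mm from the pivot) clears the lands above 0.2 rad; resting on a land it stands at about 0.15
- lever_ball (a point): Centre of the black ball knob, 36 mm across, on the lever's end: 150 mm out from the pivot and 36 mm above the lever's line, so 131 mm above the bench when down, 71 mm above the box top. Lifted by p it is 150 cos p - 36 sin p mm out and 150 sin p + 36 cos p mm above the pivot
- lever_nose (a point): Point on the lever's centre line 125 mm out from the pivot; right over the marker of the notch when the lever is in that notch
- mark: The notch marker: square steel plate 30 x 30 x 6 mm fixed on the box top, centred 125 mm from the lever pivot, just outside the notch that is wanted. Origin: centre of its underside, 60 mm above the bench. The other two notches have only a plain round cap 14 mm across and 4 mm high in that place
- rough_slab: Loose stone slab 110 x 80 x 16 mm lying on the bench, bystander; origin at the centre of its underside
- oil_bottle: Loose white bottle 60 mm across, 160 mm high, bystander; origin at the centre of its underside
- wrench: Loose steel wrench 170 mm long lying on the bench, bystander; origin on the bench under its middle
- grit_jar: Loose glass jar 70 mm across, 80 mm high, bystander; origin at the centre of its underside

How it is judged:
By the outcome, as a careful person would: the job done as asked, in the order asked, and still so for the second after the job is handed in, with the robot touching nothing.
It also fails if it takes over 61 s, if anything falls off the work surface, if the arm or the gripper's body presses on something with over 40 N, if the wrist force passes 120 N, or if a joint passes its speed limit or range.

ROBOT

A 6-joint arm with a two-finger parallel gripper is mounted at the origin on the work surface. World frame = base frame: x ahead of the robot, y to its left, z up, the work surface at z = 0. Lengths are in m, angles in rad, forces in N, time in s.
With the tool pointing down it reaches from about 0.325 to 0.9 m from the base axis. Payload 6.1 kg.
Tool frame: the origin (TCP) lies on the mounting face of the last link; the fingertips stand 182 mm ahead of it and the grasp point (between the pads) lies 164 mm ahead of it; z points along the fingers, y is the line along which they close (so a half turn about z gives the same grasp; the last joint's range is limited). The gripper opens to 87 mm and grips with 3 to 60 N. Pads are 19 mm wide; open, the fingers measure 117 mm over their backs; the gripper's body (75 mm by 190 mm) begins 51 mm behind the grasp point.
Start: joints at [-1.465, 0.22, 1.526, -0, 1.395, -0.126], TCP at [0.144, -0.608, 0.405] pointing down, gripper open.
Joint ranges: [-2.98, 2.98], [-0.91, 2.08], [0.09, 2.57], [-1.24, 4.39], [0.2, 2.65], [-2.68, 2.68]. Speed limits (rad/s): [2.57, 2.57, 3.01, 3.14, 3.14, 3.14].

INTERFACE

Orientations are given as a unit quaternion [w, x, y, z].
In Python, from bench import * gives the robot as it stands. The module is installed in compiled form; this text tells all that it offers.
- The arm moves only by the shell command python3 -m handwheel 'ROWS' [OPENING] [FORCE]. ROWS is JSON, a list of rows, each a list of 2 entries, a list of its own where there are three numbers: the shift along the tool's x, y, z as a fraction of full scale, then the turn, a rotation vector about the tool's x, y, z as a fraction of full scale. A call has 1 to 12 rows; each row shifts and turns the commanded pose from where the row before left it, along the tool's axes as they then stand; what a row does not reach is not made up. Full scale, the value 1, is 0.02 m for a shift and 0.12 rad for a turn. A row lasts 1/12 s, in which the tool goes at most 41.7 mm and 7.16 degrees, less where a joint would pass 70% of its speed; a pose out of reach is approached as far as the arm can. A call with a number of a shift or a turn outside -1 to 1 is refused whole. A call with a gripper value outside its range is refused whole. OPENING is the opening, from 0 (shut) to 1 (fully open), set as the call begins (- or left out, the last holds). The fingers move at their own pace and stop on an object; FORCE is the grip in N (left out, the last holds). Time passes only in rows, so rows that do not move let the fingers close. It gives the time, the measured TCP pose, the force, the opening and the grip force at its end, in the units of the state.
- get_obs(): the state, without advancing time (a new reading comes with each control period).
- grab_frame(name): name is "scene" or "top" or "wrist"; returns a dict with "color" (420x560x3 uint8, red, green, blue), "fx", "fy", "cx", "cy" (pixels), "R" (3x3) and "t" (3): a world point X has camera coordinates R X + t. Camera axes: x right, y down, z forward; pixel columns grow to the right and rows downward; lengths in m; the calibration is good to about 2 mm. A picture is of the moment at which its call begins. There is no depth.
- job_done(): hands the job in; it is judged then, once.
The state is a dict: "clock": time; "q": joint angles; "joint_vel": joint speeds; "tau": joint torques, N m; "eef_pos": TCP position; "ee_rot": TCP orientation; "wrist_force": force on the tool from outside, world axes, zero at the start; "moment": the same for the moment, N m; "opening": finger opening in m; "gripper_force": force on a finger pad.
Only numpy, scipy, OpenCV 4.12 (cv2) and the standard library are available. Lean on these libraries where they do the work, as an engineer would, in place of code of your own. Each camera call takes 0.05 s, during which the arm holds its last target. There are 200 camera calls.

## Working session

There is one attempt and no reset: what is moved stays moved. The work goes in short steps, Python scripts to look and compute and a shell command to move; the robot and the scene stay as the last step left them, time stands still between calls to the robot, and variables do not carry over. Pictures are saved under pics/ and viewed, at most 13 in all, crops included, and the job is handed in when it is done.

```bash
mkdir -p pics; python3 - <<'E'
from bench import *
import cv2,json
for n in("scene","top"):
    f=grab_frame(n); cv2.imwrite(f"pics/{n}1.png",f["color"][:,:,::-1]); 
    print(n,f["fx"],f["cx"],f["cy"],f["R"],f["t"])
print(get_obs())
E
```

```text
scene 388.391635411633 279.8958477645545 206.24744584330125 [[ 0.86253468  0.5059031   0.00979731]
 [ 0.41884582 -0.70297567 -0.57479856]
 [-0.2839051   0.49988726 -0.81823629]] [-0.52880533 -0.1630999   1.01011283]
top 422.329062971569 273.2178744661801 209.60568653079574 [[-0.12220825 -0.99248934 -0.00548165]
 [-0.96834204  0.12044255 -0.21864876]
 [ 0.21766679 -0.02141257 -0.97578823]] [0.10409271 0.61193315 0.84263515]
{'clock': 0.1, 'q': array([-1.46508248e+00,  2.21141341e-01,  1.52746114e+00, -2.42477375e-05,
        1.39469840e+00, -1.26136084e-01]), 'joint_vel': array([ 0.00183565, -0.00211302, -0.00146349, -0.00120515, -0.00142126,
       -0.00062761]), 'tau': array([ 1.97099449e-03, -4.95944524e+01, -3.88517332e+01,  6.99627679e-02,
        5.14209433e-02, -4.99043358e-05]), 'eef_pos': array([ 0.14355736, -0.60805129,  0.40376887]), 'ee_rot': array([-8.54187895e-04,  9.93287613e-01,  1.15667574e-01, -3.21265832e-06]), 'wrist_force': array([ 0.29332316, -0.98406951,  0.41472461]), 'moment': array([-0.00112587, -0.05123337,  0.01053442]), 'gripper_force': 0.0, 'opening': 0.08682018545398872}
```

View pics/top1.png

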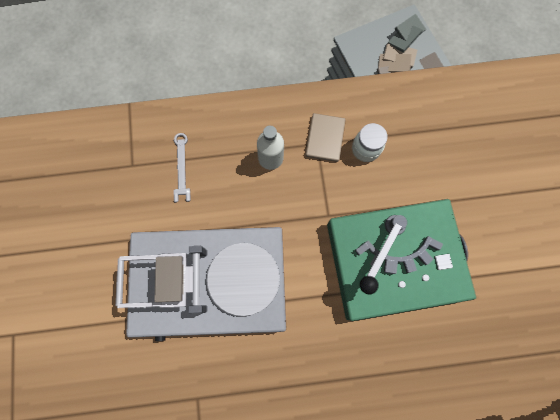

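View pics/scene1.png

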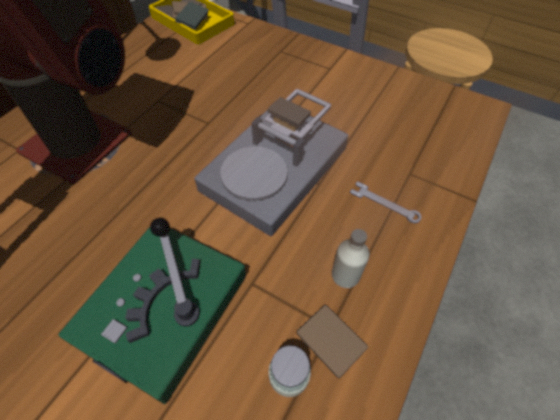

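The top view shows the lap on the left, with its disc at (243,279), hinge at (195,280) and bar at (120,282). The drive box is on the right, with its pivot at (398,224), ball at (369,285) and the square plate at (444,262), which is beside the last notch (0.73). The scene view agrees: ball at (160,228), plate at (113,330).

```bash
cat > h.py <<'E'
from bench import *
import cv2, numpy as np
from scipy.spatial.transform import Rotation as Ro
def ray(f,u,v,z):
    R,t=np.array(f["R"]),np.array(f["t"]); C=-R.T@t
    d=R.T@np.array([(u-f["cx"])/f["fx"],(v-f["cy"])/f["fy"],1]); return C+d*(z-C[2])/d[2]
def proj(f,X):
    c=np.array(f["R"])@X+np.array(f["t"]); return np.array([f["fx"]*c[0]/c[2]+f["cx"],f["fy"]*c[1]/c[2]+f["cy"]])
def blob(mask,box):
    m=np.zeros_like(mask); x0,y0,x1,y1=box; m[y0:y1,x0:x1]=mask[y0:y1,x0:x1]
    n,l,s,c=cv2.connectedComponentsWithStats(m); i=1+np.argmax(s[1:,4]); return c[i],s[i]
def tool():
    o=get_obs(); w,x,y,z=o["ee_rot"]; R=Ro.from_quat([x,y,z,w]).as_matrix(); return o,R,o["eef_pos"]
E
python3 - <<'E'
from h import *
f=grab_frame("top"); im=f["color"]; hsv=cv2.cvtColor(im,cv2.COLOR_RGB2HSV); p=np.round
dark=(im.max(2)<45).astype(np.uint8)
b,s=blob(dark,(350,270,390,300)); print("ball px",b,s,p(ray(f,*b,.131),4))
br=((im.min(2)>170)).astype(np.uint8)
m,s=blob(br,(430,250,458,275)); print("mark",m,s,p(ray(f,*m,.066),4))
for c in((402,284),(426,278)): print("cap",p(ray(f,*c,.064),4))
print("pivot",p(ray(f,398,222,.105),4))
g=((hsv[...,0]>60)&(hsv[...,0]<95)&(hsv[...,1]>90)).astype(np.uint8)
cs,_=cv2.findContours(g,0,2); c=max(cs,key=cv2.contourArea)
pw=np.array([ray(f,*q[0],.06)[:2] for q in c],np.float32); r=cv2.minAreaRect(pw); print("box",r)
gr=((hsv[...,1]<60)).astype(np.uint8)
mm=np.zeros_like(gr); mm[220:345,110:300]=gr[220:345,110:300]; mm[:,:128]=0
cs,_=cv2.findContours(mm,0,2); c=max(cs,key=cv2.contourArea)
print("lap",cv2.minAreaRect(np.array([ray(f,*q[0],.055)[:2] for q in c],np.float32)))
# disc: light circle
d=((im.min(2)>135)&(hsv[...,1]<40)).astype(np.uint8); q,s=blob(d,(206,235,285,320)); print("disc",q,s,p(ray(f,*q,.072),4))
bb,s=blob(br,(114,250,125,312)); print("bar",bb,s,p(ray(f,*bb,.116),4))
print("hinge",p(ray(f,197,252,.125),4),p(ray(f,196,309,.125),4))
fs=grab_frame("scene"); ims=fs["color"]; ds=(ims.max(2)<45).astype(np.uint8)
b2,s=blob(ds,(145,212,175,240)); print("ball scene",b2,s,p(ray(fs,*b2,.131),4))
cv2.imwrite("pics/lapzoom.png",cv2.resize(im[215:345,105:295,::-1],None,fx=4,fy=4))
E
```

```text
ball px [367.41784038 284.74647887] [359 276  19  18 213] [ 0.4366 -0.1322  0.131 ]
mark [443.89637306 261.16580311] [436 254  17  16 193] [ 0.4662 -0.3138  0.066 ]
cap [ 0.4305 -0.2184  0.064 ]
cap [ 0.4365 -0.2703  0.064 ]
pivot [ 0.5544 -0.2217  0.105 ]
box ((0.4787329137325287, -0.12544429302215576), (0.20806445181369781, 0.07555767893791199), 2.5537312030792236)
lap ((0.48476818203926086, 0.188950777053833), (0.33098524808883667, 0.22698472440242767), 85.11798858642578)
disc [245.08044554 276.79548267] [ 206  235   79   85 6464] [0.4847 0.1036 0.072 ]
bar [119.85106383 282.50638298] [117 256   8  52 235] [0.5007 0.3466 0.116 ]
hinge [0.5408 0.1893 0.125 ] [0.4317 0.2003 0.125 ]
ball scene [162.169279   228.51097179] [151 219  24  21 319] [ 0.4407 -0.1345  0.131 ]
```

View pics/lapzoom.png

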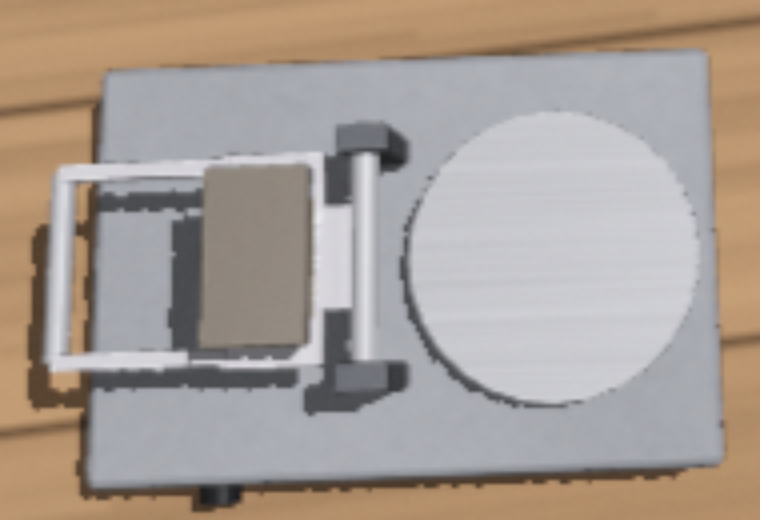

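The zoom shows the disc centre at (553,257) and the bar at (60,265), which are (243,279) and (120,281) in the full picture. Bar to disc comes out at 0.24 m, as it should. So the bar is near (0.501, 0.347) and the hinge near (0.489, 0.197), with lap y along (0.085, 0.996). Now I move over to the lap.

```bash

python3 -m handwheel '[[[1,-0.56,0],[0,0,0]],[[1,-0.56,0],[0,0,0]],[[1,-0.56,0],[0,0,0]],[[1,-0.56,0],[0,0,0]],[[1,-0.56,0],[0,0,0]],[[1,-0.56,0],[0,0,0]],[[1,-0.56,0],[0,0,0]],[[1,-0.56,0],[0,0,0]],[[1,-0.56,0],[0,0,0]],[[1,-0.56,0],[0,0,0]]]' 0.5 25
python3 -m handwheel '[[[1,-0.56,0],[0,0,0]],[[1,-0.56,0],[0,0,0]],[[1,-0.56,0],[0,0,0]],[[1,-0.56,0],[0,0,0]],[[1,-0.56,0],[0,0,0]],[[1,-0.56,0],[0,0,0]],[[1,-0.56,0],[0,0,0]],[[1,-0.56,0],[0,0,0]],[[1,-0.56,0],[0,0,0]],[[1,-0.56,0],[0,0,0]]]'
python3 -m handwheel '[[[0.28,-1,0],[0,0,0]],[[0.28,-1,0],[0,0,0]],[[0.28,-1,0],[0,0,0]],[[0.28,-1,0],[0,0,0]],[[0.28,-1,0],[0,0,0]],[[0.28,-1,0],[0,0,0]],[[0.28,-1,0],[0,0,0]],[[0.28,-1,0],[0,0,0]],[[0.28,-1,0],[0,0,0]],[[0.28,-1,0],[0,0,0]],[[0.28,-1,0],[0,0,0]],[[0.28,-1,0],[0,0,0]]]'
python3 -m handwheel '[[[0.28,-1,0],[0,0,0]],[[0.28,-1,0],[0,0,0]],[[0.28,-1,0],[0,0,0]],[[0.28,-1,0],[0,0,0]],[[0.28,-1,0],[0,0,0]],[[0.28,-1,0],[0,0,0]],[[0.28,-1,0],[0,0,0]],[[0.28,-1,0],[0,0,0]],[[0.28,-1,0],[0,0,0]],[[0.28,-1,0],[0,0,0]],[[0.28,-1,0],[0,0,0]],[[0.28,-1,0],[0,0,0]]]'
python3 -m handwheel '[[[0.28,-1,0],[0,0,0]],[[0.28,-1,0],[0,0,0]],[[0.28,-1,0],[0,0,0]],[[0.28,-1,0],[0,0,0]],[[0.28,-1,0],[0,0,0]],[[0.28,-1,0],[0,0,0]],[[0.28,-1,0],[0,0,0]],[[0.28,-1,0],[0,0,0]],[[0.28,-1,0],[0,0,0]],[[0.28,-1,0],[0,0,0]],[[0.28,-1,0],[0,0,0]],[[0.28,-1,0],[0,0,0]]]'
python3 -m handwheel '[[[0,0,0],[0,0,-1]],[[0,0,0],[0,0,-1]],[[0,0,0],[0,0,-1]],[[0,0,0],[0,0,-1]],[[0,0,0],[0,0,-1]],[[0,0,0],[0,0,-1]],[[0,0,0],[0,0,-1]],[[0,0,0],[0,0,-1]],[[0,0,0],[0,0,-1]],[[0,0,0],[0,0,-1]],[[0,0,0],[0,0,-1]],[[0,0,0],[0,0,-1]]]'
python3 -m handwheel '[[[0,0,0],[0,0,-1]],[[0,0,0],[0,0,-1]],[[0,0,0],[0,0,-1]],[[0,0,0],[0,0,-1]],[[0,0,0],[0,0,-1]],[[0,0,0],[0,0,-1]],[[0,0,0],[0,0,-1]],[[0,0,0],[0,0,-1]],[[0,0,0],[0,0,-1]],[[0,0,0],[0,0,-1]],[[0,0,0],[0,0,-1]],[[0,0,0],[0,0,-0.5]]]'
python3 -m handwheel '[[[0,0,0],[1,0,0]],[[0,0,0],[1,0,0]],[[0,0,0],[1,0,0]],[[0,0,0],[1,0,0]],[[0,0,0],[1,0,0]],[[0,0,0],[0.1,0,0]],[[0,0,0],[0,0,0]]]'
cat >> h.py <<'E'
Y=np.array([.085,.996,0]);Y/=np.linalg.norm(Y);Z=np.array([0,0,1.]);H=np.array([.489,.197,.113])
E
python3 - <<'E'
from h import *
o,R,p=tool(); print(o["clock"],o["q"].round(3),p.round(4)); print(R.round(3))
bar=H+.15*Y; d=R.T@(bar-(p+.164*R[:,2])); print("bar rel grasp, tool, mm",(d*1000).round(1))
f=grab_frame("top"); cv2.imwrite("pics/top2.png",f["color"][:,:,::-1])
f=grab_frame("wrist"); cv2.imwrite("pics/w2.png",f["color"][:,:,::-1]); print("bar px",proj(f,bar),proj(f,bar+.042*np.cross(Y,Z)),proj(f,bar-.042*np.cross(Y,Z)),proj(f,H))
E
```

```text
clock: 1.03
eef_pos: [0.3132, -0.4524, 0.4046]
ee_rot: [-0.0, 0.993, 0.116, -0.0]
wrist_force: [0.3, -0.5, -0.4]
opening: 0.0439
gripper_force: 0.0
clock: 1.87
eef_pos: [0.4821, -0.2974, 0.4046]
ee_rot: [-0.0, 0.993, 0.116, -0.0]
wrist_force: [-0.1, -1.0, 0.3]
opening: 0.0436
gripper_force: 0.0
clock: 2.87
eef_pos: [0.4915, -0.0483, 0.4047]
ee_rot: [-0.0, 0.993, 0.116, -0.0]
wrist_force: [0.5, 0.3, 0.8]
opening: 0.0438
gripper_force: 0.0
clock: 3.87
eef_pos: [0.5018, 0.2007, 0.4046]
ee_rot: [0.0, 0.993, 0.116, -0.0]
wrist_force: [0.9, 0.4, 0.6]
opening: 0.0433
gripper_force: 0.0
clock: 4.87
eef_pos: [0.5121, 0.4497, 0.4043]
ee_rot: [0.0, 0.993, 0.116, -0.0]
wrist_force: [0.3, 0.1, -0.1]
opening: 0.0433
gripper_force: 0.0
clock: 5.87
eef_pos: [0.5121, 0.4487, 0.4043]
ee_rot: [-0.0, 0.668, 0.744, -0.0]
wrist_force: [0.0, -0.7, 0.1]
opening: 0.0432
gripper_force: 0.0
clock: 6.87
eef_pos: [0.5122, 0.4487, 0.4043]
ee_rot: [-0.0, 0.042, 0.999, -0.0]
wrist_force: [0.3, 0.3, -1.2]
opening: 0.0434
gripper_force: 0.0
clock: 7.45
eef_pos: [0.5121, 0.4494, 0.4031]
ee_rot: [-0.014, 0.042, 0.953, -0.3]
wrist_force: [0.2, 0.8, -0.3]
opening: 0.0433
gripper_force: 0.0
7.45 [ 0.7    0.541  1.172 -0.435  1.863 -0.817] [0.5121 0.4494 0.4031]
[[-0.996  0.072 -0.052]
 [ 0.089  0.816 -0.571]
 [ 0.002 -0.574 -0.819]]
bar rel grasp, tool, mm [  0.6  81.7 132.9]
bar px [377.05287369 205.90707688] [373.42695598 252.48354008] [380.98113555 155.44687376] [241.29237654 185.57460059]
```

View pics/w2.png

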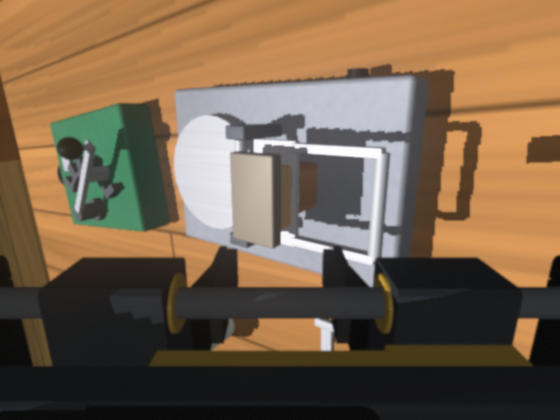

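The wrist view shows the bar running from (381,152) to (376,257). I predicted its centre at (377,206), so the error is about 2 mm. I'll go in and grip it.

```bash

python3 -m handwheel '[[[0,1,0],[0,0,0]],[[0,1,0],[0,0,0]],[[0,1,0.5],[0,0,0]],[[0,1,0.5],[0,0,0]],[[0,0.2,1],[0,0,0]],[[0,0,1],[0,0,0]],[[0,0,1],[0,0,0]],[[0,0,1],[0,0,0]],[[0,0,0.9],[0,0,0]],[[0,0,0.5],[0,0,0]],[[0,0,0.5],[0,0,0]],[[0,0,0],[0,0,0]]]'
python3 -m handwheel '[[[0,0,0],[0,0,0]],[[0,0,0],[0,0,0]],[[0,0,0],[0,0,0]],[[0,0,0],[0,0,0]],[[0,0,0],[0,0,0]],[[0,0,0],[0,0,0]],[[0,0,0],[0,0,0]]]' 0 25
python3 - <<'E'
from h import *
o,R,p=tool(); g=p+.164*R[:,2]; v=g-H; print(p,g, "radius",np.hypot(v@Y,v[2]),"q",o["q"].round(2))
f=grab_frame("wrist"); cv2.imwrite("pics/w3.png",f["color"][:,:,::-1])
E
```

```text
clock: 8.55
eef_pos: [0.5112, 0.4369, 0.2423]
ee_rot: [-0.014, 0.043, 0.953, -0.301]
wrist_force: [-0.0, 0.1, -0.1]
opening: 0.0437
gripper_force: 0.0
clock: 9.13
eef_pos: [0.5113, 0.4384, 0.244]
ee_rot: [-0.013, 0.043, 0.953, -0.301]
wrist_force: [-0.6, -0.9, 2.2]
opening: 0.0106
gripper_force: 24.8
[0.51130809 0.43839871 0.24402321] [0.50293116 0.34455941 0.10978456] radius 0.14824445530333868 q [ 0.69  0.66  1.3  -0.42  1.63 -0.72]
```

View pics/w3.png

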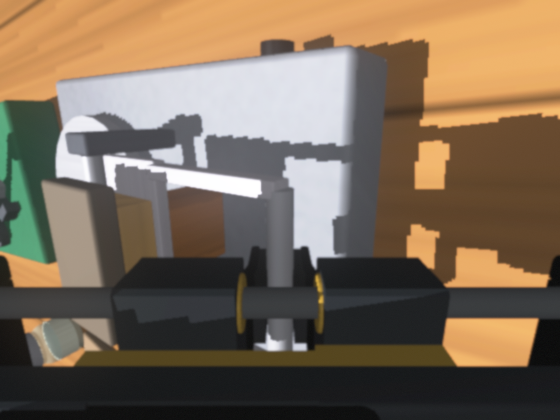

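The wrist view shows the bar at x≈280, squarely between the pads. The opening is 10.6 mm at 25 N, and the grip position fits a radius of 150 mm. Next I work out the swing rows.

```bash
cat > arc.py <<'E'
import numpy as np
def rows(th,b=.160,a0=35,a1=-35):
    th=np.radians(th); al=np.radians(a0)+(np.radians(a1-a0))*th/np.pi
    P=np.c_[.15*np.cos(th)+b*np.sin(al), .15*np.sin(th)+b*np.cos(al)]
    for k in range(len(th)-1):
        d=P[k+1]-P[k]; c,s=np.cos(al[k]),np.sin(al[k])
        print("%5.1f: [[0,%.2f,%.2f],[%.2f,0,0]]"%(np.degrees(th[k+1]),(d[0]*c-d[1]*s)/.02,(-d[0]*s-d[1]*c)/.02,(al[k+1]-al[k])/.12))
E
python3 -c "
from arc import *
rows(np.r_[0,1,3,6,10,np.arange(14,163,4),np.arange(164,173,2),np.arange(173,182,1)])"
```

```text
1.0: [[0,-0.13,-0.11],[-0.06,0,0]]
  3.0: [[0,-0.26,-0.21],[-0.11,0,0]]
  6.0: [[0,-0.41,-0.31],[-0.17,0,0]]
 10.0: [[0,-0.56,-0.39],[-0.23,0,0]]
 14.0: [[0,-0.57,-0.38],[-0.23,0,0]]
 18.0: [[0,-0.59,-0.36],[-0.23,0,0]]
 22.0: [[0,-0.61,-0.35],[-0.23,0,0]]
 26.0: [[0,-0.62,-0.33],[-0.23,0,0]]
 30.0: [[0,-0.63,-0.31],[-0.23,0,0]]
 34.0: [[0,-0.65,-0.29],[-0.23,0,0]]
 38.0: [[0,-0.66,-0.28],[-0.23,0,0]]
 42.0: [[0,-0.67,-0.26],[-0.23,0,0]]
 46.0: [[0,-0.68,-0.24],[-0.23,0,0]]
 50.0: [[0,-0.69,-0.22],[-0.23,0,0]]
 54.0: [[0,-0.70,-0.20],[-0.23,0,0]]
 58.0: [[0,-0.71,-0.18],[-0.23,0,0]]
 62.0: [[0,-0.72,-0.15],[-0.23,0,0]]
 66.0: [[0,-0.72,-0.13],[-0.23,0,0]]
 70.0: [[0,-0.73,-0.11],[-0.23,0,0]]
 74.0: [[0,-0.73,-0.09],[-0.23,0,0]]
 78.0: [[0,-0.74,-0.07],[-0.23,0,0]]
 82.0: [[0,-0.74,-0.05],[-0.23,0,0]]
 86.0: [[0,-0.74,-0.02],[-0.23,0,0]]
 90.0: [[0,-0.74,-0.00],[-0.23,0,0]]
 94.0: [[0,-0.74,0.02],[-0.23,0,0]]
 98.0: [[0,-0.74,0.04],[-0.23,0,0]]
102.0: [[0,-0.74,0.07],[-0.23,0,0]]
106.0: [[0,-0.73,0.09],[-0.23,0,0]]
110.0: [[0,-0.73,0.11],[-0.23,0,0]]
114.0: [[0,-0.72,0.13],[-0.23,0,0]
[... 237 characters left out ...]
28],[-0.23,0,0]]
146.0: [[0,-0.65,0.29],[-0.23,0,0]]
150.0: [[0,-0.64,0.31],[-0.23,0,0]]
154.0: [[0,-0.63,0.33],[-0.23,0,0]]
158.0: [[0,-0.61,0.35],[-0.23,0,0]]
162.0: [[0,-0.60,0.36],[-0.23,0,0]]
164.0: [[0,-0.29,0.19],[-0.11,0,0]]
166.0: [[0,-0.29,0.19],[-0.11,0,0]]
168.0: [[0,-0.29,0.19],[-0.11,0,0]]
170.0: [[0,-0.28,0.20],[-0.11,0,0]]
172.0: [[0,-0.28,0.20],[-0.11,0,0]]
173.0: [[0,-0.14,0.10],[-0.06,0,0]]
174.0: [[0,-0.14,0.10],[-0.06,0,0]]
175.0: [[0,-0.14,0.10],[-0.06,0,0]]
176.0: [[0,-0.13,0.10],[-0.06,0,0]]
177.0: [[0,-0.13,0.10],[-0.06,0,0]]
178.0: [[0,-0.13,0.11],[-0.06,0,0]]
179.0: [[0,-0.13,0.11],[-0.06,0,0]]
180.0: [[0,-0.13,0.11],[-0.06,0,0]]
181.0: [[0,-0.13,0.11],[-0.06,0,0]]
```

```bash
cat >> h.py <<'E'
def chk():
    o,R,p=tool(); v=p+.160*R[:,2]-H; print("grip y,z lap",v@Y,v[2],"r",np.hypot(v@Y,v[2]),"th",np.degrees(np.arctan2(v[2],v@Y)),"alpha",np.degrees(np.arctan2(-R[:,2]@Y,-R[2,2])),"F",o["wrist_force"].round(1),"q",o["q"].round(2),"open",o["opening"])
E
python3 -m handwheel '[[[0,-0.13,-0.11],[-0.06,0,0]],[[0,-0.26,-0.21],[-0.11,0,0]],[[0,-0.41,-0.31],[-0.17,0,0]],[[0,-0.56,-0.39],[-0.23,0,0]],[[0,-0.57,-0.38],[-0.23,0,0]],[[0,-0.59,-0.36],[-0.23,0,0]],[[0,-0.61,-0.35],[-0.23,0,0]],[[0,-0.62,-0.33],[-0.23,0,0]],[[0,-0.63,-0.31],[-0.23,0,0]],[[0,-0.65,-0.29],[-0.23,0,0]],[[0,-0.66,-0.28],[-0.23,0,0]],[[0,-0.67,-0.26],[-0.23,0,0]]]'
python3 -c "
from h import *
chk()"
```

```text
clock: 10.18
eef_pos: [0.5042, 0.3574, 0.3642]
ee_rot: [-0.008, 0.045, 0.986, -0.161]
wrist_force: [4.4, -6.7, -7.9]
opening: 0.0106
gripper_force: 25.5
grip y,z lap 0.11028073219470617 0.09945303777617372 r 0.14850167209937246 th 42.04467755356901 alpha 18.52925798312255 F [ 4.4 -6.7 -7.9] q [ 0.56  0.32  1.5  -0.26  1.52 -0.89] open 0.010613815271649564
```

```bash

python3 -m handwheel '[[[0,-0.68,-0.24],[-0.23,0,0]],[[0,-0.69,-0.22],[-0.23,0,0]],[[0,-0.70,-0.20],[-0.23,0,0]],[[0,-0.71,-0.18],[-0.23,0,0]],[[0,-0.72,-0.15],[-0.23,0,0]],[[0,-0.72,-0.13],[-0.23,0,0]],[[0,-0.73,-0.11],[-0.23,0,0]],[[0,-0.73,-0.09],[-0.23,0,0]],[[0,-0.74,-0.07],[-0.23,0,0]],[[0,-0.74,-0.05],[-0.23,0,0]],[[0,-0.74,-0.02],[-0.23,0,0]],[[0,-0.74,0],[-0.23,0,0]]]'
python3 -c "
from h import *
chk()
f=grab_frame('scene'); cv2.imwrite('pics/s4.png',f['color'][50:300,100:400,::-1])"
```

```text
clock: 11.18
eef_pos: [0.4888, 0.1962, 0.4206]
ee_rot: [-0.0, 0.045, 0.999, 0.005]
wrist_force: [2.9, 1.1, -6.6]
opening: 0.0105
gripper_force: 25.2
grip y,z lap 0.0008273958097757329 0.1476370666239819 r 0.1476393850744445 th 89.67890318689466 alpha -0.6018211339307232 F [ 2.9  1.1 -6.6] q [ 0.23 -0.03  1.76  0.01  1.4  -1.25] open 0.010504452439182037
```

View pics/s4.png

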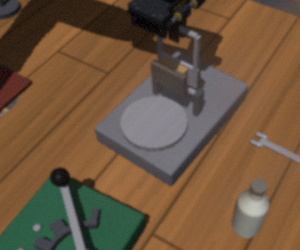

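The carrier stands upright, held in the gripper. Forces are low, so I continue down the disc side, slowing towards the end.

```bash

python3 -m handwheel '[[[0,-0.74,0.02],[-0.23,0,0]],[[0,-0.74,0.04],[-0.23,0,0]],[[0,-0.74,0.07],[-0.23,0,0]],[[0,-0.73,0.09],[-0.23,0,0]],[[0,-0.73,0.11],[-0.23,0,0]],[[0,-0.72,0.13],[-0.23,0,0]],[[0,-0.72,0.15],[-0.23,0,0]],[[0,-0.71,0.17],[-0.23,0,0]],[[0,-0.70,0.20],[-0.23,0,0]],[[0,-0.70,0.22],[-0.23,0,0]],[[0,-0.69,0.24],[-0.23,0,0]],[[0,-0.68,0.26],[-0.23,0,0]]]'
python3 -c "
from h import *
chk()"
python3 -m handwheel '[[[0,-0.66,0.28],[-0.23,0,0]],[[0,-0.65,0.29],[-0.23,0,0]],[[0,-0.64,0.31],[-0.23,0,0]],[[0,-0.63,0.33],[-0.23,0,0]],[[0,-0.61,0.35],[-0.23,0,0]],[[0,-0.60,0.36],[-0.23,0,0]],[[0,-0.29,0.19],[-0.11,0,0]],[[0,-0.29,0.19],[-0.11,0,0]],[[0,-0.29,0.19],[-0.11,0,0]],[[0,-0.28,0.20],[-0.11,0,0]],[[0,-0.28,0.20],[-0.11,0,0]],[[0,0,0],[0,0,0]]]'
python3 -c "
from h import *
chk()"
```

```text
clock: 12.23
eef_pos: [0.4744, 0.036, 0.3618]
ee_rot: [0.008, 0.044, 0.984, 0.17]
wrist_force: [0.2, 5.1, -3.2]
opening: 0.0102
gripper_force: 25.1
grip y,z lap -0.10788547204179241 0.09805321252815068 r 0.14578651365874368 th 137.7334326123213 alpha -19.62263691124393 F [ 0.2  5.1 -3.2] q [-0.21 -0.11  1.97  0.35  1.34 -1.78] open 0.010158070232341576
clock: 13.23
eef_pos: [0.4685, -0.033, 0.2642]
ee_rot: [0.012, 0.043, 0.958, 0.282]
wrist_force: [-3.0, -1.4, 0.1]
opening: 0.0096
gripper_force: 25.1
grip y,z lap -0.14427265942076867 0.016642034010430448 r 0.14522932745263759 th 173.41994098780552 alpha -32.76994861580975 F [-3.  -1.4  0.1] q [-0.42  0.06  2.04  0.56  1.29 -2.13] open 0.009559360976934403
```

```bash
python3 -c "
from h import *
f=grab_frame('wrist'); cv2.imwrite('pics/w5.png',f['color'][:,:,::-1])"
```

```text
(no output)
```

View pics/w5.png

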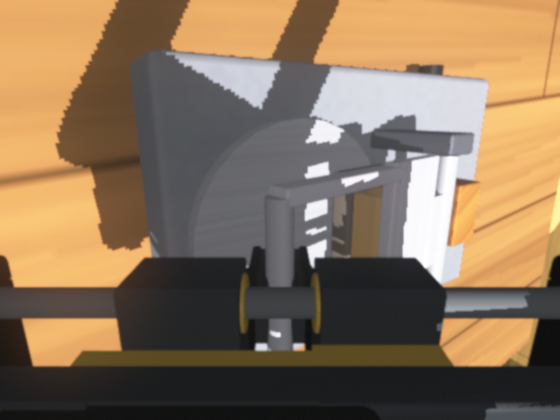

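The bar is still firmly held at (280,240). The stone faces down and is just short of the disc. I continue slowly.

```bash

python3 -m handwheel '[[[0,-0.14,0.10],[-0.06,0,0]],[[0,-0.14,0.10],[-0.06,0,0]],[[0,-0.14,0.10],[-0.06,0,0]],[[0,-0.13,0.10],[-0.06,0,0]],[[0,0,0],[0,0,0]]]'
python3 -c "
from h import *
chk()"
python3 -m handwheel '[[[0,-0.07,0.05],[-0.03,0,0]],[[0,-0.07,0.05],[-0.03,0,0]],[[0,-0.07,0.05],[-0.03,0,0]],[[0,-0.07,0.05],[-0.03,0,0]],[[0,0,0],[0,0,0]]]'
python3 -c "
from h import *
chk()"
```

```text
clock: 13.7
eef_pos: [0.4682, -0.0375, 0.2523]
ee_rot: [0.013, 0.043, 0.954, 0.295]
wrist_force: [-4.2, -2.5, -0.5]
opening: 0.0096
gripper_force: 25.0
grip y,z lap -0.14510112947773404 0.007184002302227974 r 0.1452788617273434 th 177.16558249975438 alpha -34.36457544437902 F [-4.2 -2.5 -0.5] q [-0.44  0.09  2.05  0.58  1.29 -2.17] open 0.009587923396819907
clock: 14.12
eef_pos: [0.468, -0.0396, 0.246]
ee_rot: [0.013, 0.042, 0.952, 0.302]
wrist_force: [-4.8, -2.1, 0.8]
opening: 0.0092
gripper_force: 25.1
grip y,z lap -0.14533486718221242 0.0022916912327507616 r 0.14535293415537778 th 179.09661489208992 alpha -35.19704399171169 F [-4.8 -2.1  0.8] q [-0.44  0.1   2.05  0.6   1.29 -2.18] open 0.009248843328456453
```

```bash

python3 -m handwheel '[[[0,-0.04,0.06],[0,0,0]],[[0,-0.04,0.06],[0,0,0]],[[0,-0.04,0.06],[0,0,0]],[[0,0,0],[0,0,0]]]'
python3 -c "
from h import *
chk()"
python3 -m handwheel '[[[0,-0.04,0.06],[0,0,0]],[[0,-0.04,0.06],[0,0,0]],[[0,0,0],[0,0,0]]]'
python3 -c "
from h import *
chk()"
```

```text
clock: 14.45
eef_pos: [0.468, -0.0396, 0.2417]
ee_rot: [0.013, 0.042, 0.952, 0.302]
wrist_force: [-5.9, -2.4, 0.3]
opening: 0.0094
gripper_force: 25.3
grip y,z lap -0.14540256965235754 -0.00208806456534448 r 0.14541756178377402 th -179.1772561919838 alpha -35.154727382462426 F [-5.9 -2.4  0.3] q [-0.44  0.11  2.05  0.6   1.28 -2.19] open 0.009387374124429639
clock: 14.7
eef_pos: [0.468, -0.0396, 0.2388]
ee_rot: [0.013, 0.042, 0.952, 0.302]
wrist_force: [-5.7, -1.6, 0.4]
opening: 0.0097
gripper_force: 25.3
grip y,z lap -0.14537834178727718 -0.004988342856382014 r 0.14546389870091891 th -178.03479046732625 alpha -35.14771595988976 F [-5.7 -1.6  0.4] q [-0.44  0.12  2.05  0.6   1.28 -2.19] open 0.009683051923924997
```

```bash

python3 -m handwheel '[[[0,-0.04,0.06],[0,0,0]],[[0,-0.04,0.06],[0,0,0]],[[0,0,0],[0,0,0]]]'
python3 -c "
from h import *
chk()
f=grab_frame('scene'); cv2.imwrite('pics/s6.png',cv2.resize(f['color'][90:250,180:380,::-1],None,fx=4,fy=3.7))
for z in (.10,.113,.125): print(proj(f,np.array([H[0],H[1],z])-.15*Y+.042*np.array([.996,-.085,0])))"
```

```text
clock: 14.95
eef_pos: [0.4682, -0.0397, 0.2376]
ee_rot: [0.013, 0.042, 0.952, 0.302]
wrist_force: [-12.8, -6.5, 13.0]
opening: 0.0093
gripper_force: 25.5
grip y,z lap -0.14528093560270744 -0.0060382100244051745 r 0.14540636241202395 th -177.62002532485744 alpha -35.236703196612766 F [-12.8  -6.5  13. ] q [-0.44  0.12  2.05  0.6   1.27 -2.2 ] open 0.009251253371744908
[251.50105119 189.56573385]
[251.18237062 185.6799744 ]
[250.88051618 181.9993805 ]
```

View pics/s6.png

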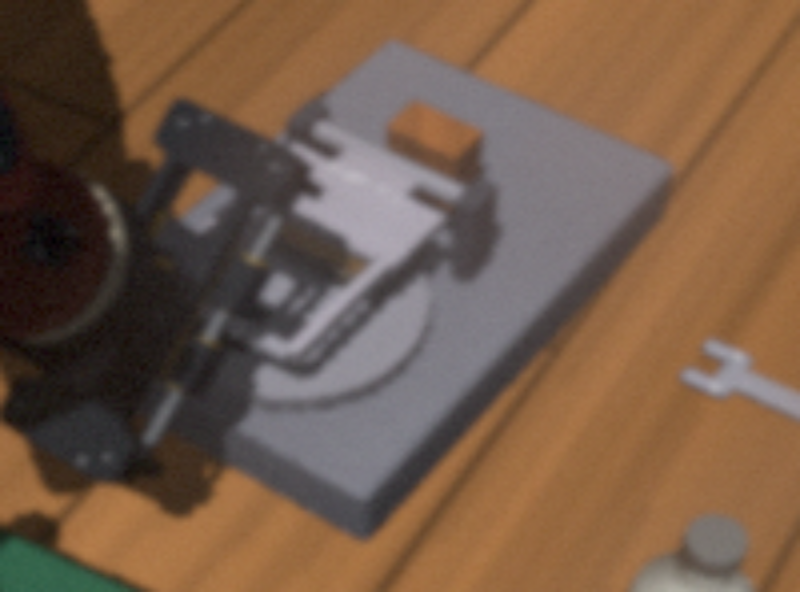

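The stone is on the disc: Fz jumped to 13 N, and the picture shows the carrier turned right over with the straps level. I release and back straight out.

```bash

python3 -m handwheel '[[[0,0.02,-0.03],[0,0,0]],[[0,0,0],[0,0,0]],[[0,0,0],[0,0,0]],[[0,0,0],[0,0,0]],[[0,0,0],[0,0,0]]]' 0.27
python3 -m handwheel '[[[0,0,-0.3],[0,0,0]],[[0,0,-0.6],[0,0,0]],[[0,0,-1],[0,0,0]],[[0,0,-1],[0,0,0]],[[0,0,-1],[0,0,0]],[[0,0,-1],[0,0,0]],[[0,0,-1],[0,0,0]],[[0,0,-0.5],[1,0,0]],[[0,0,0],[1,0,0]],[[0,0,0],[1,0,0]],[[0,0,0],[1,0,0]],[[0,0,0],[1,0,0]]]'
python3 - <<'E'
from h import *
o,R,p=tool(); print(R.round(3),p,o["q"].round(2))
f=grab_frame("top"); im=f["color"]; dark=(im.max(2)<45).astype(np.uint8)
try:
    b,s=blob(dark,(350,270,390,300)); print(b,s,ray(f,*b,.131))
except Exception as e: print(e)
cv2.imwrite("pics/t7.png",im[180:360,100:500,::-1].repeat(2,0).repeat(2,1)[:600,:800])
E
```

```text
clock: 15.42
eef_pos: [0.4685, -0.0396, 0.2368]
ee_rot: [0.014, 0.043, 0.952, 0.302]
wrist_force: [-0.6, -1.2, -0.3]
opening: 0.0228
gripper_force: 0.0
clock: 16.42
eef_pos: [0.4617, -0.114, 0.3429]
ee_rot: [0.002, 0.046, 0.999, 0.004]
wrist_force: [-0.9, 1.0, -0.3]
opening: 0.0234
gripper_force: 0.0
[[-0.996  0.091  0.003]
 [ 0.091  0.996  0.008]
 [-0.003  0.008 -1.   ]] [ 0.46174128 -0.11404859  0.34291608] [-0.41 -0.09  1.97  0.01  1.26 -1.89]
[351.075 275.45 ] [350 270   5  16  40] [ 0.45793839 -0.10393186  0.131     ]
```

View pics/t7.png

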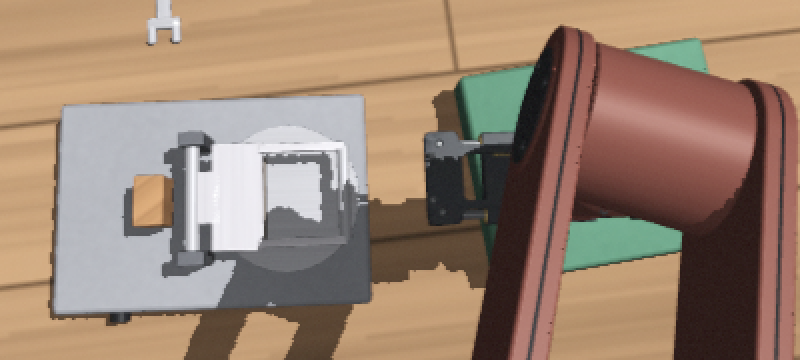

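The carrier lies flat, turned right over on the disc, and the gripper is clear. Now for the lever: I turn the tool so that it closes across the lever, choosing the half turn that keeps joint 6 in range for the swing.

```bash

python3 -m handwheel '[[[0,0,-0.5],[0,0,1]],[[0,0,-0.5],[0,0,1]],[[0,0,0],[0,0,1]],[[0,0,0],[0,0,1]],[[0,0,0],[0,0,1]],[[0,0,0],[0,0,1]],[[0,0,0],[0,0,1]],[[0,0,0],[0,0,1]],[[0,0,0],[0,0,1]],[[0,0,0],[0,0,1]],[[0,0,0],[0,0,1]],[[0,0,0],[0,0,1]]]' 1
python3 -m handwheel '[[[0,0,0],[0,0,1]],[[0,0,0],[0,0,1]],[[0,0,0],[0,0,1]],[[0,0,0],[0,0,1]],[[0,0,0],[0,0,1]],[[0,0,0],[0,0,1]],[[0,0,0],[0,0,1]],[[0,0,0],[0,0,1]],[[0,0,0],[0,0,1]],[[0,0,0],[0,0,1]],[[0,0,0],[0,0,1]],[[0,0,0],[0,0,1]]]'
python3 -m handwheel '[[[0,0,0],[0,0,1]],[[0,0,0],[0,0,1]],[[0,0,0],[0,0,1]],[[0,0,0],[0,0,1]],[[0,0,0],[0,0,1]],[[0,0,0],[0,0,1]],[[0,0,0],[0,0,0.8]],[[0,0,0],[0,0,0]]]'
python3 - <<'E'
from h import *
o,R,p=tool(); print(R.round(3),p,o["q"].round(2))
B=np.array([.4375,-.1325,.131]); print("to ball (mm, tool)",(R.T@(B-(p+.164*R[:,2]))*1000).round(1))
f=grab_frame("wrist"); im=f["color"]; print("ball px pred",proj(f,B), "pivot", proj(f,np.array([.555,-.222,.095])),"mark",proj(f,np.array([.4662,-.3138,.066])))
dark=(im.max(2)<45).astype(np.uint8); u,v=proj(f,B).astype(int)
n,l,s,c=cv2.connectedComponentsWithStats(dark)
for i in range(1,n):
    if s[i,4]>150: print(c[i],s[i])
cv2.imwrite("pics/w8.png",im[:,:,::-1])
E
```

```text
clock: 17.47
eef_pos: [0.4615, -0.1138, 0.3618]
ee_rot: [-0.005, 0.695, 0.719, 0.007]
wrist_force: [-0.2, -0.1, 0.6]
opening: 0.0859
gripper_force: 0.0
clock: 18.47
eef_pos: [0.4615, -0.1138, 0.3619]
ee_rot: [-0.008, 0.997, 0.082, 0.001]
wrist_force: [-0.1, -1.0, -0.2]
opening: 0.0871
gripper_force: 0.0
clock: 19.13
eef_pos: [0.4615, -0.1138, 0.3618]
ee_rot: [-0.008, 0.948, -0.319, -0.002]
wrist_force: [0.0, 1.4, 0.8]
opening: 0.0873
gripper_force: 0.0
[[ 0.797 -0.604  0.002]
 [-0.604 -0.797  0.017]
 [-0.009 -0.014 -1.   ]] [ 0.46153203 -0.11381989  0.36181461] [-0.41 -0.11  1.95  0.02  1.3   1.8 ]
to ball (mm, tool) [-5.9 32.7 66.4]
ball px pred [329.72917615 241.87049316] pivot [332.86398622   2.73076895] mark [502.71581279  38.03889252]
[428.05699482  20.35751295] [419   0  15  51 193]
[331.9010885  241.18078561] [ 306  215   54   53 2113]
[385.62015504 271.82170543] [ 365  247   59   41 1419]
[172.84251969 272.01861131] [ 136  248   61   40 1397]
[224.0972466  374.42992436] [    0   257   560   163 33050]
[475.58994298 301.72749266] [ 384  256  176   95 5787]
[554.59898477 335.0964467 ] [547 322  13  23 197]
```

View pics/w8.png

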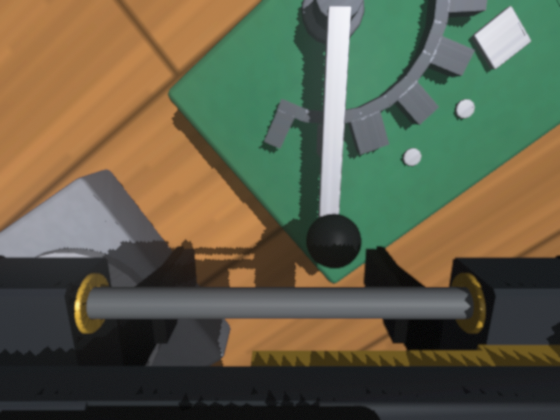

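The ball is at (332,241), within 2 px of the prediction. The square plate at (502,37) is also where I predicted, and it is beside the last notch. I go down on the ball and grip it.

```bash

python3 -m handwheel '[[[-0.15,0.85,0],[0,0,0]],[[-0.15,0.85,0],[0,0,0]],[[0,0,0.7],[0,0,0]],[[0,0,0.8],[0,0,0]],[[0,0,0.8],[0,0,0]],[[0,0,0.6],[0,0,0]],[[0,0,0.42],[0,0,0]],[[0,0,0],[0,0,0]]]'
python3 -m handwheel '[[[0,0,0],[0,0,0]],[[0,0,0],[0,0,0]],[[0,0,0],[0,0,0]],[[0,0,0],[0,0,0]],[[0,0,0],[0,0,0]],[[0,0,0],[0,0,0]],[[0,0,0],[0,0,0]],[[0,0,0],[0,0,0]]]' 0 20
cat >> h.py <<'E'
PV=np.array([.555,-.222,.095]); MK=np.array([.4662,-.3138,.066])
def lev():
    o,R,p=tool(); g=p+.164*R[:,2]; v=g-PV; w=MK-PV
    a=np.degrees(np.arctan2(v[1],v[0]))%360; m=np.degrees(np.arctan2(w[1],w[0]))%360
    print("r",np.hypot(v[0],v[1]).round(4),"h",v[2].round(4),"ang",a.round(1),"mark",m.round(1),"yaw",np.degrees(np.arctan2(R[1,0],R[0,0])).round(1),"F",o["wrist_force"].round(1),"open",o["opening"])
E
python3 -c "
from h import *
lev()"
```

```text
clock: 19.85
eef_pos: [0.4357, -0.1358, 0.2928]
ee_rot: [-0.008, 0.949, -0.316, -0.003]
wrist_force: [-0.2, 0.2, -1.2]
opening: 0.087
gripper_force: 0.0
clock: 20.52
eef_pos: [0.4365, -0.136, 0.2946]
ee_rot: [-0.007, 0.949, -0.316, -0.002]
wrist_force: [0.5, -0.1, -0.8]
opening: 0.0416
gripper_force: 0.0
r 0.1476 h 0.0356 ang 143.2 mark 226.0 yaw -36.9 F [ 0.5 -0.1 -0.8] open 0.041624758934835394
```

Still closing. I let it finish, then lift.

```bash

python3 -m handwheel '[[[0,0,0],[0,0,0]],[[0,0,0],[0,0,0]],[[0,0,0],[0,0,0]]]'
python3 -m handwheel '[[[0.14,0,-0.52],[0,0,0]],[[0.18,0,-0.51],[0,0,0]],[[0.21,0,-0.5],[0,0,0]],[[0.25,0,-0.48],[0,0,0]],[[0,0,0],[0,0,0]]]'
python3 -c "
from h import *
lev()"
```

```text
clock: 20.77
eef_pos: [0.4365, -0.136, 0.2944]
ee_rot: [-0.007, 0.949, -0.317, -0.002]
wrist_force: [-0.3, 0.2, 0.0]
opening: 0.0346
gripper_force: 20.0
clock: 21.18
eef_pos: [0.4498, -0.1465, 0.3373]
ee_rot: [-0.007, 0.949, -0.317, -0.001]
wrist_force: [-3.7, 1.4, -0.1]
opening: 0.0346
gripper_force: 20.0
r 0.1305 h 0.0783 ang 143.4 mark 226.0 yaw -36.9 F [-3.7  1.4 -0.1] open 0.03457822980452706
```

```bash

python3 -m handwheel '[[[0,0.2,0],[0,0,-0.25]],[[0.01,0.4,0],[0,0,-0.5]],[[0.01,0.4,0],[0,0,-0.5]],[[0.01,0.4,0],[0,0,-0.5]],[[0.01,0.4,0],[0,0,-0.5]],[[0.01,0.4,0],[0,0,-0.5]],[[0.01,0.4,0],[0,0,-0.5]],[[0.01,0.4,0],[0,0,-0.5]]]'
python3 -c "
from h import *
lev()"
python3 -m handwheel '[[[0.01,0.4,0],[0,0,-0.5]],[[0.01,0.4,0],[0,0,-0.5]],[[0.01,0.4,0],[0,0,-0.5]],[[0.01,0.4,0],[0,0,-0.5]],[[0.01,0.4,0],[0,0,-0.5]],[[0.01,0.4,0],[0,0,-0.5]],[[0.01,0.4,0],[0,0,-0.5]],[[0,0,0],[0,0,0]]]'
python3 -c "
from h import *
lev()"
```

```text
clock: 21.85
eef_pos: [0.4232, -0.2003, 0.3333]
ee_rot: [-0.008, 0.995, -0.095, -0.002]
wrist_force: [-6.9, 1.0, 2.0]
opening: 0.0345
gripper_force: 20.0
r 0.1345 h 0.0743 ang 169.6 mark 226.0 yaw -11.0 F [-6.9  1.   2. ] open 0.03445954377669245
clock: 22.52
eef_pos: [0.4235, -0.2576, 0.3331]
ee_rot: [-0.007, 0.993, 0.114, -0.002]
wrist_force: [-12.0, -2.5, 5.0]
opening: 0.0348
gripper_force: 20.0
r 0.1364 h 0.0741 ang 194.2 mark 226.0 yaw 13.1 F [-12.   -2.5   5. ] open 0.0347634339088384
```

```bash

python3 -m handwheel '[[[-0.02,0.4,-0.01],[0,0,-0.5]],[[-0.02,0.4,-0.01],[0,0,-0.5]],[[-0.02,0.4,-0.01],[0,0,-0.5]],[[-0.02,0.4,-0.01],[0,0,-0.5]],[[-0.02,0.4,-0.01],[0,0,-0.5]],[[-0.02,0.4,0],[0,0,-0.5]],[[0,0.4,0],[0,0,-0.5]],[[0,0.4,0],[0,0,-0.5]],[[0,0.4,0],[0,0,-0.5]],[[0,0,0],[0,0,0]]]'
python3 -c "
from h import *
lev()
f=grab_frame('scene'); cv2.imwrite('pics/s9.png',f['color'][:,:,::-1])"
```

```text
clock: 23.35
eef_pos: [0.4553, -0.3214, 0.3332]
ee_rot: [-0.006, 0.927, 0.374, 0.003]
wrist_force: [-1.2, -1.8, -2.3]
opening: 0.0349
gripper_force: 20.0
r 0.1391 h 0.0742 ang 224.4 mark 226.0 yaw 44.0 F [-1.2 -1.8 -2.3] open 0.034880529704688815
```

```bash

python3 -m handwheel '[[[0,0.21,0],[0,0,-0.26]],[[0,0,0],[0,0,0]],[[-0.12,0,0.4],[0,0,0]],[[-0.11,0,0.4],[0,0,0]],[[0,0,0],[0,0,0]]]'
python3 -c "
from h import *
lev()"
python3 -m handwheel '[[[-0.1,0,0.4],[0,0,0]],[[-0.07,0,0.4],[0,0,0]],[[0,0,0],[0,0,0]]]'
python3 -c "
from h import *
lev()"
```

```text
clock: 23.82
eef_pos: [0.4525, -0.3279, 0.3163]
ee_rot: [-0.005, 0.922, 0.387, 0.001]
wrist_force: [-8.3, -9.4, 3.2]
opening: 0.0348
gripper_force: 20.0
r 0.1465 h 0.0573 ang 225.3 mark 226.0 yaw 45.5 F [-8.3 -9.4  3.2] open 0.034757025168018714
clock: 24.07
eef_pos: [0.4498, -0.3304, 0.3]
ee_rot: [-0.005, 0.922, 0.387, 0.0]
wrist_force: [-10.9, -11.2, 2.1]
opening: 0.0347
gripper_force: 20.0
r 0.1504 h 0.041 ang 225.2 mark 226.0 yaw 45.5 F [-10.9 -11.2   2.1] open 0.03473578134336054
```

```bash

python3 -m handwheel '[[[-0.15,0,0.12],[0,0,0]],[[-0.02,0,0.1],[0,0,0]],[[0,0,0],[0,0,0]]]'
python3 -c "
from h import *
lev()"
```

```text
clock: 24.32
eef_pos: [0.4486, -0.3318, 0.2963]
ee_rot: [-0.006, 0.922, 0.387, 0.002]
wrist_force: [-5.9, -6.2, 1.2]
opening: 0.0347
gripper_force: 20.0
r 0.1515 h 0.0373 ang 225.3 mark 226.0 yaw 45.5 F [-5.9 -6.2  1.2] open 0.034704721289371736
```

```bash

python3 -m handwheel '[[[-0.05,0,0.05],[0,0,0]],[[0,0,0],[0,0,0]],[[0,0,0],[0,0,0]],[[0,0,0],[0,0,0]],[[0,0,0],[0,0,0]],[[0,0,0],[0,0,0]]]' 0.8
python3 -m handwheel '[[[0,0,-0.3],[0,0,0]],[[0,0,-0.6],[0,0,0]],[[0,0,-1],[0,0,0]],[[0,0,-1],[0,0,0]],[[0,0,-1],[0,0,0]],[[0,0,-1],[0,0,0]],[[-0.6,0,-1],[0,0,0]],[[-1,0,-0.5],[0,0,0]],[[-1,0,0],[0,0,0]],[[-1,0,0],[0,0,0]],[[-1,0,0],[0,0,0]],[[0,0,0],[0,0,0]]]'
python3 - <<'E'
from h import *
f=grab_frame("wrist"); im=f["color"]; fs=grab_frame("scene"); S=fs["color"]
d=np.array([np.cos(np.radians(226.2)),np.sin(np.radians(226.2)),0]); 
for p in(0,.15):
    B=PV+d*(.15*np.cos(p)-.036*np.sin(p))+Z*(.15*np.sin(p)+.036*np.cos(p)); print(p,"pred wrist",proj(f,B),"scene",proj(fs,B))
for n,g in(("wrist",im),("scene",S)):
    k=(g.max(2)<45).astype(np.uint8); N,l,s,c=cv2.connectedComponentsWithStats(k)
    for i in range(1,N):
        if 120<s[i,4]<5000: print(n,c[i].round(1),s[i])
a=cv2.resize(S[180:400,20:290],None,fx=2,fy=2)[:420]; b=np.zeros((420,800,3),np.uint8); b[:,:a.shape[1]][:a.shape[0]]=a[:420]; 
w=cv2.resize(im,(260,195)); b[:195,540:800]=w
cv2.imwrite("pics/f10.png",b[:,:,::-1]); print(tool()[2])
E
```

```text
clock: 24.82
eef_pos: [0.4492, -0.3314, 0.2955]
ee_rot: [-0.006, 0.922, 0.388, 0.003]
wrist_force: [0.5, -0.0, 0.0]
opening: 0.065
gripper_force: 0.0
clock: 25.82
eef_pos: [0.3827, -0.4012, 0.4239]
ee_rot: [-0.005, 0.922, 0.387, 0.003]
wrist_force: [1.1, 0.2, -0.8]
opening: 0.07
gripper_force: 0.0
0 pred wrist [281.95920675  84.71185693] scene [ 85.33201053 322.65164355]
0.15 pred wrist [281.82804932  70.9248669 ] scene [ 84.39611969 316.66522728]
wrist [272.1  90.5] [ 256   65   42   47 1027]
wrist [188.5 275.1] [ 128  249   84   43 1331]
wrist [371.2 276.9] [ 295  248  142   52 1704]
scene [12.8 12.2] [  5   0  18  25 141]
scene [245.8   6.6] [231   0  28  18 216]
scene [170.5  99.2] [131  56  80  70 369]
scene [  5.6 100.2] [  0  83  17  34 339]
scene [139.1 158.8] [114 126  58  65 366]
scene [111.9 215.1] [104 200  15  32 178]
scene [140.9 236.9] [130 217  24  32 178]
scene [124.3 237.6] [111 226  27  26 178]
scene [102.4 261.8] [ 89 243  29  40 221]
scene [202.2 338.4] [161 266  86 136 899]
scene [ 90. 314.] [  61  281   58   53 1039]
[ 0.38426589 -0.39955922  0.42350986]
```

View pics/f10.png

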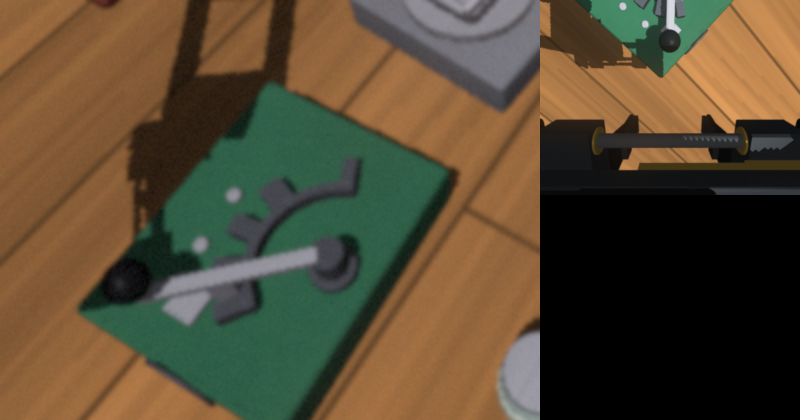

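The scene crop shows the lever lying in the last notch, over the square plate, with the ball at about scene (83,320). I check the ball height numerically with circle fits in both views.

```bash
python3 - <<'E'
from h import *
d=np.array([np.cos(np.radians(226)),np.sin(np.radians(226)),0]); fs={}; obs={}
for n,box,r in(("wrist",(245,55,320,125),(14,26)),("scene",(55,290,115,345),(8,16))):
    f=grab_frame(n); g=cv2.cvtColor(f["color"],cv2.COLOR_RGB2GRAY); x0,y0,x1,y1=box; c=g[y0:y1,x0:x1]
    k=4; c=cv2.resize(c,None,fx=k,fy=k,interpolation=cv2.INTER_CUBIC)
    h=cv2.HoughCircles(c,cv2.HOUGH_GRADIENT,1,20,param1=60,param2=12,minRadius=r[0]*k,maxRadius=r[1]*k)
    print(n,[] if h is None else (h[0,:3]/k+[x0,y0,0]).round(1)); fs[n]=f
    for p in(0,.03,.08,.15):
        B=PV+d*(.15*np.cos(p)-.036*np.sin(p))+Z*(.15*np.sin(p)+.036*np.cos(p)); print("  ",p,proj(f,B).round(1))
    if n=="wrist":
        print("ball thr<30:",blob((g<30).astype(np.uint8),box))
E
```

```text
wrist [[279.1  92.4  24.2]
 [280.9  97.4  20. ]
 [281.6  87.6  19.4]]
   0 [281.6  88.9]
   0.03 [281.6  86.7]
   0.08 [281.5  82.6]
   0.15 [281.5  75.4]
ball thr<30: (array([262.92307692, 104.25      ]), array([258,  97,  11,  14,  52], dtype=int32))
scene [[ 82.6 320.9  11.4]
 [112.9 327.9  12.5]
 [ 79.1 295.9   8.4]]
   0 [ 85.3 322.3]
   0.03 [ 85.  321.2]
   0.08 [ 84.5 319.2]
   0.15 [ 84.4 316.4]
```

```bash
python3 -c "
from bench import *
print(job_done())"
```

```text
the job is handed in; nothing more can be done
None
```

The carrier is turned right over with the stone set down on the lap disc, the drive lever is down in the notch beside the square plate (fully home as far as I can measure: within about 0.04 rad), and the job was handed in at about 26 s with the gripper clear.

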